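# Vent the airbrush line

## Task

Vent the airbrush line at the grey control box: first switch the extractor on (press the far end, with the white bar, of the green rocker fully down), then switch the compressor off (press the bare near end of the orange rocker fully down). Then press the blue purge button fully in, and finish while still holding it in. Press only these controls, in this order; do not pick up or push away the things standing round the box.

Things in the scene. Friction and masses are not known exactly. Their poses are not given: they have to be found in the camera images.
- control_box: grey control box of the spray bench, fixed to the table, 108 (x) x 268 (y) x 46 mm high; origin under its centre, x points to its back (away from the robot, slightly turned), y to its left, z up. Three dark insert plates, 96 x 72 x 5 mm, lie side by side on its lid, 80 mm apart, in any order: green rocker, orange rocker, blue button. Both rockers have their bare end toward the front
- extractor_rocker (a joint): green rocker (fan sign beside it), extractor switch: hinge at the middle of the rocker, green paddle 64 long (front to back) x 30 wide mm, top face 22 mm above the box's lid when level. +0.16 rad = fully ON (far end, with a white bar, down), -0.16 = fully OFF (bare near end down). It has no spring: it stays where it is left and needs about 2 to 5 N at its end. Starts OFF
- compressor_rocker (a joint): orange rocker (dial sign beside it), compressor switch: hinge at the middle of the rocker, orange paddle 64 long (front to back) x 30 wide mm, top face 22 mm above the box's lid when level. +0.16 rad = fully ON (far end, with a white bar, down), -0.16 = fully OFF (bare near end down). It has no spring: it stays where it is left and needs about 2 to 5 N at its end. Starts ON
- purge_button (a joint): blue purge button, sprung: 0 = out, 0.008 m = fully in; needs about 2 N to start and 6 N when fully in, and springs back when let go
- extractor_on_end (a point): point to press on the green rocker's top face, by the white bar, 23 mm from its hinge toward the far end; x and y run along the rocker's length and width, z out of its face. It sinks about 7 mm in going from OFF to ON
- compressor_off_end (a point): point to press on the orange rocker's top face, 23 mm from its hinge toward the near end; axes as for the green one. It sinks about 7 mm in going from ON to OFF
- purge_top (a point): centre of the top of the blue button's domed cap (36 mm across), which stands 34 mm above the box's lid when out; z up, pressed straight down
- mix_cup_a: white plastic mixing cup, 60 mm across, 42 tall, in front of the box; loose, to be left alone; origin at the centre of its underside
- spare_jar_c: clear glass jar with grey lid, 34 mm across, 52 tall, in front of the box; loose, to be left alone; origin at the centre of its underside
- spare_jar_b: glass jar with pale red content, grey lid and a spout, 34 mm across, 72 tall, behind the box; loose, to be left alone; origin at the centre of its underside
- paint_blue: blue paint bottle, 34 x 37 mm, 96 tall, behind the box; loose, to be left alone; origin at the centre of its underside
- fine_tape: roll of blue tape lying flat, 74 mm across, 12 high, behind the box; loose, to be left alone; origin at the centre of its underside
- glue_tube: white glue tube lying flat, 38 x 126 x 25 mm, to the left of the box; loose, to be left alone; origin at the centre of its underside

How it is judged (in metres and radians):
On the way, in this order (a step that is already met when the one before it is completed fails the run):
1. the green extractor rocker is ON (value of joint extractor_rocker above 0.11 rad), for 0.1 s.
2. then the orange compressor rocker is OFF, the extractor still ON (value of joint compressor_rocker below -0.11 rad and value of joint extractor_rocker above 0.11 rad), for 0.1 s.
3. then the blue purge button is pressed in by the fingers (value of joint purge_button above 0.0055 m and contact force between the fingers and purge_button above 1 N), for 0.2 s.
At the end, for the whole second after the job is handed in: extractor rocker ON (above 0.11 rad), compressor rocker OFF (below -0.11 rad), and the purge button held at least 5.5 mm in by the fingers (contact force over 1 N) (all of step 2 and all of step 3); the arm keeps its last pose, push and grip.
It fails at once if the compressor was switched off before the extractor was on (value of joint compressor_rocker below -0.02 rad and value of joint extractor_rocker below 0.02 rad).
It fails at once if the purge button was pressed while the compressor was on or the extractor off (value of joint purge_button above 0.003 m and (value of joint compressor_rocker above -0.02 rad or value of joint extractor_rocker below 0.02 rad)).
It fails at once if a thing standing round the box was lifted, tipped or moved by more than 25 mm (distance of any of mix_cup_a, spare_jar_c, spare_jar_b, paint_blue, fine_tape, glue_tube from where it was at the start of the episode above 0.025 m or angle between any of mix_cup_a, spare_jar_c, spare_jar_b, paint_blue, fine_tape, glue_tube's own z axis and vertical above 0.5 rad).
It also fails if it takes over 42 s, if anything falls off the work surface, if the arm or the gripper's body presses on something with over 40 N, if the wrist force passes 120 N, or if a joint passes its speed limit or range.

## Robot

A 6-joint arm with a two-finger parallel gripper is mounted at the origin on a cart in front of the work surface, level with it; the furniture and walls round the work are solid. World frame = base frame: x ahead of the robot, y to its left, z up, the work surface at z = 0. Lengths are in mm, angles in rad, forces in N, time in s.
With the tool pointing down it reaches from about 200 to 875 mm from the base axis. Payload 3.4 kg.
Tool frame: the origin (TCP) lies midway between the tips of the shut fingers; the grasp point (between the pads) lies 19 mm behind it; z points along the fingers, x is the direction in which the jaws open and shut, and the axes are right-handed (so a half turn about z gives the same grasp; the last joint's range is limited). The gripper opens to 94 mm and grips with 3 to 60 N. Pads are 16 mm wide; open, the fingers measure 119 mm over their backs; the gripper's body (75 mm by 177 mm) begins 78 mm behind the grasp point.
Start: joints at [-1.331, 0.276, 1.505, -0, 1.361, -0.121], TCP at [202.99, -538.016, 205.493] pointing down, gripper open.
Joint ranges: [-2.89, 2.89], [-0.75, 2.08], [0.22, 2.7], [-1.18, 4.32], [0.11, 2.71], [-2.7, 2.7]. Speed limits (rad/s): [2.57, 2.57, 3.14, 3.14, 3.14, 3.14].

## Interface

Orientations are given as a unit quaternion [w, x, y, z].
In Python, from rig import get_state, camera, camera_model, sign_off gives the robot as it stands. The module is installed in compiled form; this text tells all that it offers.
- The arm moves only by the shell command python3 -m handwheel 'ROWS' [OPENING] [FORCE]. ROWS is JSON, a list of rows, each a list of 4 numbers: the shift along the tool's x, y, z in mm, then the turn about the tool's z in degrees. In form: [[x, y, z, twist], ...]. A call has 1 to 20 rows; each row shifts and turns the commanded pose from where the row before left it, along the tool's axes as they then stand; what a row does not reach is not made up. A row lasts 1/12 s, in which the tool goes at most 41.7 mm and 7.16 degrees, less where a joint would pass 70% of its speed; a pose out of reach is approached as far as the arm can. A call with a gripper value outside its range is refused whole. OPENING is the closure in counts, from 0 (fully open) to 255 (shut), set as the call begins (- or left out, the last holds). The fingers move at their own pace and stop on an object; FORCE is the grip in N (left out, the last holds). Time passes only in rows, so rows that do not move let the fingers close. It gives the time, the measured TCP pose, the force and the opening at its end, in the units of the state.
- get_state(): the state, without advancing time (a new reading comes with each control period).
- camera(name): name is "side" or "top"; returns (picture, depth): 400x640x3 uint8, blue, green, red; 400x640 float32, mm along the optical axis (not along the pixel's ray), 0 where there is no reading.
- camera_model(name): a dict with "fx", "fy", "cx", "cy" (pixels), "k1" (the pictures are not rectified: a ray, as slopes to the right and down, at radius r is drawn at 1 + k1 r^2 times it, then the intrinsics apply), "origin" and "attitude" of the camera in the world. Camera axes: x right, y up, looking along -z (the intrinsics and any distortion apply to the point x, -y, -z); pixel columns grow to the right and rows downward; lengths in mm; the calibration is good to about 2 mm. A picture is of the moment at which its call begins. camera_model takes no time and is no camera call.
- sign_off(): hands the job in, once; it reports no verdict.
The state is a dict: "time": time; "joint_pos": joint angles; "qd": joint speeds; "joint_torque": joint torques, N m; "position": TCP position; "tcp_rot": TCP orientation; "force": force on the tool from outside, world axes, zero at the start; "wrist_torque": the same for the moment, N m; "finger_gap": finger opening in mm.
Only numpy, scipy, OpenCV 4.12 (cv2) and the standard library are available. Lean on these libraries where they do the work, as an engineer would, in place of code of your own. Each camera call takes 0.05 s, during which the arm holds its last target. There are 200 camera calls.

## Working session

There is one attempt and no reset: what is moved stays moved. The work goes in short steps, Python scripts to look and compute and a shell command to move; the robot and the scene stay as the last step left them, time stands still between calls to the robot, and variables do not carry over. Pictures are saved under pics/ and viewed, about 8 in all and at most 12, crops included, and the job is handed in when it is done.

```bash
mkdir -p pics; cat > h.py <<'E'
import numpy as np, cv2
from rig import *
from scipy.spatial.transform import Rotation as R
def rot(q): return R.from_quat([q[1],q[2],q[3],q[0]]).as_matrix()
def cloud(name,d):
    m=camera_model(name); a=np.array(m["attitude"]); A=a if a.shape==(3,3) else rot(a)
    v,u=np.mgrid[0:400,0:640].astype(np.float32)
    K=np.array([[m["fx"],0,m["cx"]],[0,m["fy"],m["cy"]],[0,0,1]])
    p=cv2.undistortPoints(np.stack([u.ravel(),v.ravel()],1)[:,None].astype(np.float64),K,np.array([m["k1"],0,0,0,0.])).reshape(400,640,2)
    P=np.stack([p[...,0]*d,-p[...,1]*d,-d],-1)
    return P@A.T+np.array(m["origin"])
E
python3 - <<'E'
from h import *
print(get_state())
for n in("top","side"):
    p,d=camera(n); print(camera_model(n)); cv2.imwrite(f"pics/{n}0.png",p); np.save(f"{n}0.npy",cloud(n,d)); 
E
```

```text
{'time': 0.0, 'joint_pos': array([-1.33104473e+00,  2.76551838e-01,  1.50611232e+00, -1.83978561e-05,
        1.36066876e+00, -1.20998635e-01]), 'qd': array([ 4.38993070e-04,  5.86524612e-05,  1.39369664e-03, -4.84208764e-04,
       -1.32094449e-03,  2.48284815e-04]), 'joint_torque': array([ 1.64171994e-03, -4.04572678e+01, -2.37229443e+01,  7.03824637e-02,
        3.44818714e-02, -1.30159292e-04]), 'position': array([ 202.81735384, -537.44828766,  204.63763307]), 'tcp_rot': array([-5.70954938e-04,  8.22489774e-01, -5.68779231e-01, -6.56676341e-04]), 'force': array([-0.43044537, -0.66989039, -0.11786214]), 'wrist_torque': array([ 0.0175562 , -0.01136457,  0.00687237]), 'finger_gap': 93.90779653205735}
{'fx': 389.04985360450627, 'fy': 389.04985360450627, 'cx': 328.8216938914779, 'cy': 203.74178984360023, 'k1': -0.02080604990932464, 'origin': array([441.14099105, 260.22866358, 939.21168435]), 'attitude': array([ 0.71229366,  0.03289169, -0.0208776 , -0.70079955])}
{'fx': 375.8272294212658, 'fy': 375.8272294212658, 'cx': 317.71070127034596, 'cy': 193.34443260612568, 'k1': 0.01958469971213419, 'origin': array([ 539.71661177, -457.76812839,  476.13984903]), 'attitude': array([0.86392355, 0.50349716, 0.00164521, 0.01113565])}
```

View pics/top0.png

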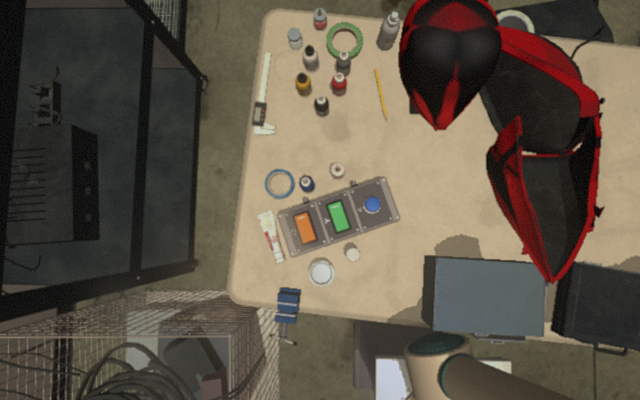

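View pics/side0.png

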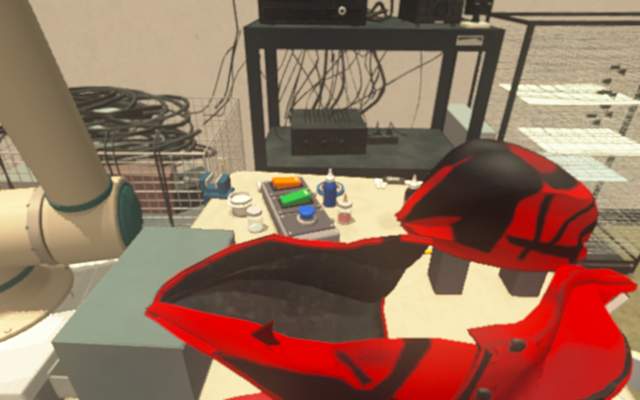

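```bash
cat >> h.py <<'E'
def seg(p,P,lo,hi,zmin=50,zmax=95):
    h=cv2.cvtColor(p,cv2.COLOR_BGR2HSV); m=cv2.inRange(h,lo,hi)>0
    m&=(P[...,2]>zmin)&(P[...,2]<zmax)&(P[...,1]>0)&(P[...,0]<700); return m
COL={"orange":((5,120,80),(20,255,255)),"green":((50,100,60),(85,255,255)),"blue":((105,100,60),(125,255,255))}
E
python3 - <<'E'
from h import *
for n in("top","side"):
    p=cv2.imread(f"pics/{n}0.png");P=np.load(f"{n}0.npy")
    for c,(lo,hi) in COL.items():
        m=seg(p,P,lo,hi); Q=P[m]
        if len(Q)<5: print(n,c,len(Q));continue
        v,u=np.nonzero(m); r=cv2.minAreaRect(Q[:,:2].astype(np.float32))
        print(n,c,len(Q),(u.mean().round(),v.mean().round()),np.median(Q,0).round(1),r, np.percentile(Q[:,2],[2,50,98]).round(1))
P=np.load("top0.npy")
x,y,z=P[...,0],P[...,1],P[...,2]
m=(z>40)&(z<50)&(y>20)&(y<460)&(x>250)&(x<650)
m=cv2.morphologyEx(m.astype(np.uint8),cv2.MORPH_OPEN,np.ones((3,3)))>0
print("lid",cv2.minAreaRect(P[m][:,:2].astype(np.float32)),np.median(z[m]))
# height map, max z per 50mm cell
print("cols y",list(range(500,-450,-50)))
for X in range(800,-100,-50):
    print(X,[int(z[(x>=X)&(x<X+50)&(y>=Y)&(y<Y+50)].max(initial=-99)) for Y in range(500,-450,-50)])
E
```

```text
top orange 392 (np.float64(305.0), np.float64(228.0)) [452.3 328.3  67.3] ((453.7937316894531, 328.8775634765625), (66.44818115234375, 32.38139343261719), 22.21651268005371) [50.9 67.3 73.3]
top green 352 (np.float64(338.0), np.float64(217.0)) [478.  252.9  67. ] ((480.17095947265625, 253.86354064941406), (64.3659439086914, 31.116798400878906), 19.361387252807617) [52.6 67.  72.9]
top blue 197 (np.float64(357.0), np.float64(216.0)) [507.5 182.   78.2] ((386.70501708984375, 273.9019470214844), (173.0354461669922, 320.5314025878906), 79.57080841064453) [50.4 78.2 81.1]
side orange 318 (np.float64(287.0), np.float64(183.0)) [451.1 319.4  64.5] ((511.1630859375, 317.53302001953125), (77.58056640625, 189.98402404785156), 72.48352813720703) [52.9 64.5 71.6]
side green 345 (np.float64(295.0), np.float64(198.0)) [480.6 247.1  64.8] ((477.8190612792969, 271.9201965332031), (75.82897186279297, 67.91777038574219), 21.82229232788086) [53.8 64.8 72.1]
side blue 237 (np.float64(313.0), np.float64(204.0)) [512.2 179.3  76.5] ((521.3413696289062, 248.12570190429688), (176.96734619140625, 46.13968276
[... 1108 characters left out ...]
 46, 44, 4, 5, 5, 120, 121, 121, 121, 121, 163, 14, 64, 64, 64]
250 [0, 2, 4, 53, 50, 4, 3, 4, 4, 121, 121, 122, 122, 121, 121, 43, 64, 63, 64]
200 [63, 63, 24, 53, 53, -5, -2, 3, 184, 255, 399, 429, 424, 121, 119, 60, 63, 64, 63]
150 [-99, 61, 21, 58, 61, -99, -99, -15, 181, 271, 342, -99, 25, 28, -11, -5, -1, 27, 62]
100 [-99, 63, -99, -99, -99, -99, -99, 4, 159, 214, 217, -99, 1, 4, 2, -99, -99, -99, -99]
50 [92, 88, -99, -99, -99, -99, -99, 2, 4, 12, -99, -99, -99, -99, -99, -99, -99, -99, -99]
0 [-30, -2, -99, -99, -99, -99, -99, -21, -99, -99, -99, -99, -99, -99, -99, -99, -99, -99, -99]
-50 [-99, -99, -99, -99, -99, -99, -99, -99, -99, -99, -99, -99, -99, -99, -99, -99, -99, -99, -99]
```

```bash
python3 -m handwheel '[[0,0,-20,0],[0,0,-40,0],[0,0,-40,0],[0,0,-40,0],[0,0,-20,0],[-15,-13,0,0],[-29,-25.5,0,0],[-29,-25.5,0,0],[-29,-25.5,0,0],[-29,-25.5,0,0],[-29,-25.5,0,0],[-29,-25.5,0,0],[-29,-25.5,0,0],[-29,-25.5,0,0],[-29,-25.5,0,0],[-29,-25.5,0,0],[-29,-25.5,0,0]]' 255 40
```

```text
time: 1.52
position: [359.6, -119.9, 365.3]
tcp_rot: [-0.0, 0.822, -0.569, 0.0]
force: [0.4, -0.2, 0.4]
finger_gap: 0.4
```

```bash
python3 -m handwheel '[[-29,-25.5,0,0],[-29,-25.5,0,0],[-29,-25.5,0,0],[-29,-25.5,0,0],[-29,-25.5,0,0],[-29,-25.5,0,0],[-29,-25.5,0,0],[-29,-25.5,0,0],[-29,-25.5,0,0],[-29,-25.5,0,0],[-19,-15.5,0,0],[0,0,0,0],[0,0,0,0],[0,0,0,0]]'
python3 - <<'E'
from h import *
s=get_state();Rm=rot(s["tcp_rot"]);print(s["position"],Rm.round(3).tolist())
t=np.array([503.7,263,130]);print("todo",Rm.T@(t-s["position"]))
E
```

```text
time: 2.68
position: [503.2, 262.0, 365.0]
tcp_rot: [0.001, 0.822, -0.569, -0.0]
force: [-0.5, -0.6, 0.0]
finger_gap: 0.1
[503.22259144 261.9600315  365.04504047] [[0.353, -0.936, -0.001], [-0.936, -0.353, -0.001], [0.001, 0.002, -1.0]]
todo [ -1.00605739  -1.18155502 235.0427031 ]
```

Descend to z≈95 and check from the side camera.

```bash
python3 -m handwheel '[[-1,-1,20,0],[0,0,40,0],[0,0,40,0],[0,0,40,0],[0,0,40,0],[0,0,40,0],[0,0,30,0],[0,0,20,0],[0,0,0,0],[0,0,0,0],[0,0,0,0]]'
python3 - <<'E'
from h import *
p,d=camera("side");cv2.imwrite("pics/side1.png",cv2.resize(p[120:260,210:390],None,fx=4,fy=4,interpolation=cv2.INTER_CUBIC))
print(get_state()["position"])
E
```

```text
time: 3.6
position: [505.6, 263.6, 97.4]
tcp_rot: [-0.001, 0.822, -0.569, 0.001]
force: [-0.5, 1.4, 1.0]
finger_gap: 0.3
[505.84762501 263.90984911  97.76688551]
```

View pics/side1.png

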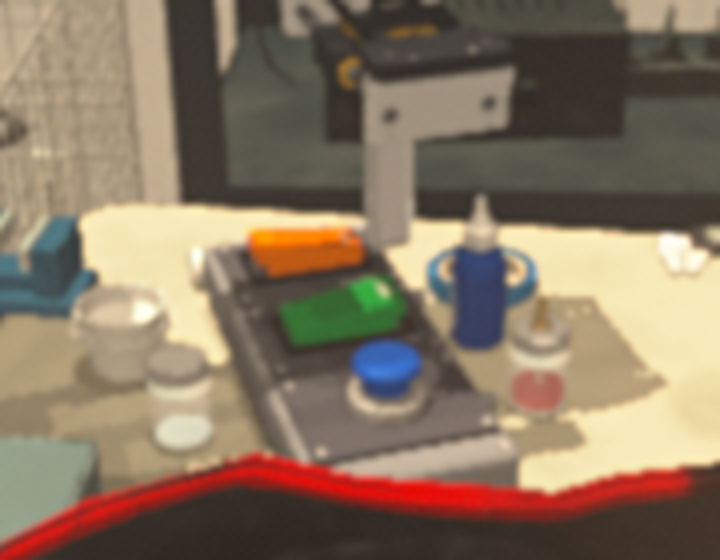

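```bash
python3 - <<'E'
from h import *
m=camera_model("side");A=rot(m["attitude"])
for P in [(505.8,263.9,97.8),(505.8,263.9,72),(503.7,263,72),(480.3,254,68),(509,181.5,80)]:
    q=A.T@(np.array(P)-m["origin"]);a=np.array([q[0],-q[1]])/-q[2];a*=1+m["k1"]*(a@a)
    uv=a*m["fx"]+[m["cx"],m["cy"]];print(P,uv.round(1),((uv-[210,120])*4).round())
E
```

```text
(505.8, 263.9, 97.8) [307.6 180.9] [390. 244.]
(505.8, 263.9, 72) [307.6 191.3] [390. 285.]
(503.7, 263, 72) [306.7 191.4] [387. 286.]
(480.3, 254, 68) [295.8 194.9] [343. 299.]
(509, 181.5, 80) [307.4 207.9] [390. 352.]
```

```bash
python3 -m handwheel '[[0,2,15,0],[0,0,8,0],[0,0,2,0],[0,0,2,0],[0,0,2,0],[0,0,2,0],[0,0,1,0],[0,0,0,0]]'; python3 -m handwheel '[[0,0,1,0],[0,0,1,0],[0,0,0,0],[0,0,0,0]]'
```

```text
time: 4.32
position: [504.3, 263.8, 65.1]
tcp_rot: [-0.002, 0.823, -0.569, 0.001]
force: [1.1, 0.0, 7.4]
finger_gap: 0.3
time: 4.65
position: [504.5, 263.9, 64.7]
tcp_rot: [-0.002, 0.823, -0.569, 0.002]
force: [-0.9, -0.5, 16.1]
finger_gap: 0.5
```

```bash
python3 -m handwheel '[[0,0,-20,0],[0,0,-30,0],[-10,6,0,0],[-25,16,0,0],[-25,16,0,0],[-18.7,11.4,0,0],[0,0,0,0],[0,0,0,0],[0,0,0,0]]'
python3 - <<'E'
from h import *
for n in("side","top"):
    p,d=camera(n);P=cloud(n,d);cv2.imwrite(f"pics/{n}2f.png",p)
    cv2.imwrite(f"pics/{n}2.png",cv2.resize(p[120:260,210:390] if n=="side" else p[160:300,240:420],None,fx=4,fy=4,interpolation=cv2.INTER_CUBIC))
    if n=="side":
        for c in("green","orange"):
            Q=P[seg(p,P,*COL[c])]; u=np.array([.934,.357]); s=(Q[:,:2]-[480.3,254])@u
            k=(np.abs(s)<29)&(np.abs((Q[:,:2]-([480.3,254] if c=="green" else [452.8,328.7]))@[-.357,.934])<13)&(Q[:,2]>60)
            print(c,k.sum(),"slope z/s",np.polyfit(s[k],Q[k,2],1))
print(get_state()["position"])
E
```

```text
time: 5.4
position: [428.6, 319.2, 111.2]
tcp_rot: [0.0, 0.823, -0.569, 0.0]
force: [0.4, -0.0, -0.4]
finger_gap: 0.1
green 155 slope z/s [-0.12735194 66.69105523]
orange 143 slope z/s [-0.10996519 66.73114042]
[429.17423761 318.94406273 111.21774579]
```

View pics/side2.png

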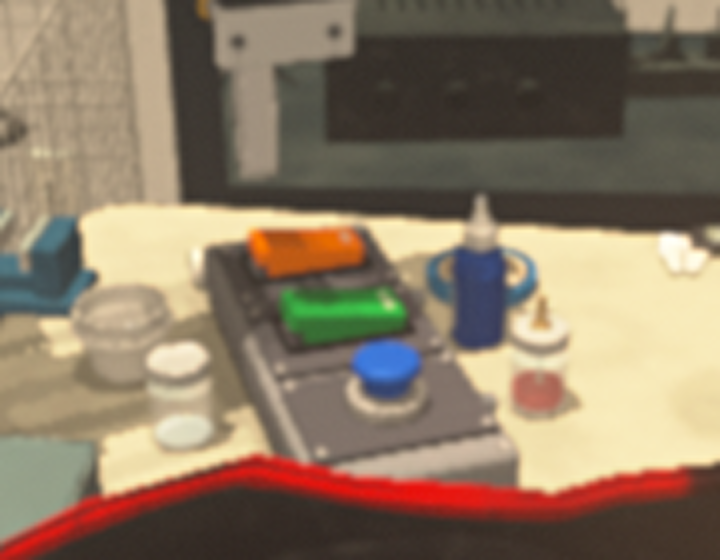

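```bash
python3 -m handwheel '[[0,-1.5,20,0],[0,0,15,0],[0,0,3,0],[0,0,2,0],[0,0,2,0],[0,0,2,0],[0,0,2,0],[0,0,1,0],[0,0,0,0],[0,0,0,0]]'; python3 -m handwheel '[[0,0,1,0],[0,0,1,0],[0,0,0,0],[0,0,0,0]]'
```

```text
time: 6.33
position: [429.7, 319.6, 65.2]
tcp_rot: [0.0, 0.823, -0.569, 0.0]
force: [-2.0, -2.1, 5.9]
finger_gap: 0.4
time: 6.67
position: [429.7, 319.6, 64.7]
tcp_rot: [-0.0, 0.823, -0.569, 0.0]
force: [-5.2, -4.8, 15.4]
finger_gap: 0.3
```

```bash
python3 -m handwheel '[[0,0,-20,0],[0,0,-32,0],[18.2,-3.1,0,0],[35,-5.5,0,0],[35,-5.5,0,0],[35,-5.5,0,0],[35,-5.5,0,0],[0,0,0,0],[0,0,0,0],[0,0,0,0]]'
python3 - <<'E'
from h import *
for n in("side",):
    p,d=camera(n);P=cloud(n,d)
    cv2.imwrite(f"pics/{n}3.png",cv2.resize(p[120:260,210:390],None,fx=4,fy=4,interpolation=cv2.INTER_CUBIC))
    for c in("green","orange"):
            Q=P[seg(p,P,*COL[c])]; u=np.array([.934,.357]); s=(Q[:,:2]-[480.3,254])@u
            k=(np.abs(s)<29)&(np.abs((Q[:,:2]-([480.3,254] if c=="green" else [452.8,328.7]))@[-.357,.934])<13)&(Q[:,2]>60)
            print(c,k.sum(),"slope z/s",np.polyfit(s[k],Q[k,2],1))
print(get_state()["position"])
E
```

```text
time: 7.5
position: [509.3, 181.3, 114.5]
tcp_rot: [-0.001, 0.822, -0.569, -0.0]
force: [-0.2, 0.9, 0.1]
finger_gap: 0.6
green 143 slope z/s [-0.14904092 66.79693205]
orange 156 slope z/s [ 0.13101511 67.04932016]
[508.85827107 181.75119742 114.45723805]
```

View pics/side3.png

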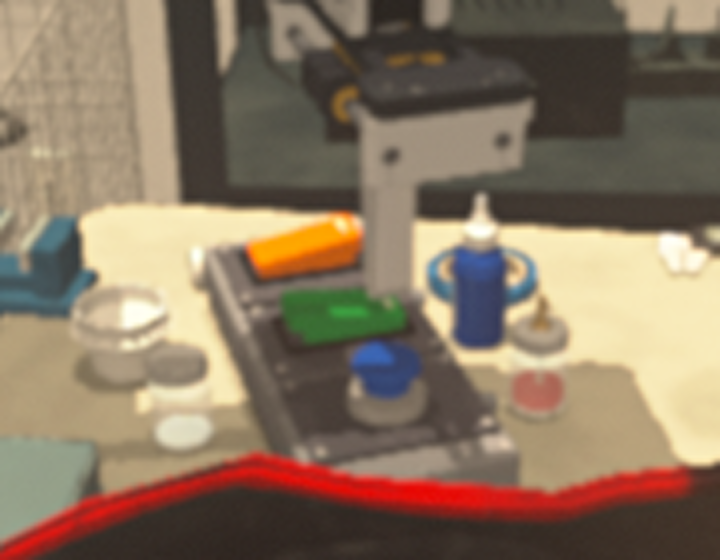

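```bash
python3 -m handwheel '[[-0.5,0,15,0],[0,0,13,0],[0,0,4,0],[0,0,3,0],[0,0,2,0],[0,0,2,0],[0,0,2,0],[0,0,1,0],[0,0,1,0],[0,0,0,0],[0,0,0,0]]'; python3 -m handwheel '[[0,0,1,0],[0,0,1,0],[0,0,0,0],[0,0,0,0],[0,0,0,0]]'
```

```text
time: 8.47
position: [508.4, 182.1, 72.0]
tcp_rot: [-0.0, 0.822, -0.569, -0.001]
force: [-4.3, 2.9, 5.7]
finger_gap: 0.7
time: 8.88
position: [508.5, 182.1, 71.6]
tcp_rot: [-0.001, 0.822, -0.569, -0.0]
force: [-6.9, 2.6, 15.4]
finger_gap: 0.3
```

```bash
python3 -m handwheel '[[0,0,0,0],[0,0,0,0],[0,0,0,0]]'
python3 - <<'E'
from h import *
p,d=camera("side");cv2.imwrite("pics/side4.png",cv2.resize(p[120:260,210:390],None,fx=4,fy=4,interpolation=cv2.INTER_CUBIC))
s=get_state();print(s["position"],s["force"])
E
```

```text
time: 9.13
position: [508.5, 182.1, 71.7]
tcp_rot: [-0.001, 0.822, -0.569, -0.0]
force: [-7.1, 2.0, 15.3]
finger_gap: 0.6
[508.4799341  182.09350641  71.63964903] [-6.91830525  2.52501188 14.45898536]
```

View pics/side4.png

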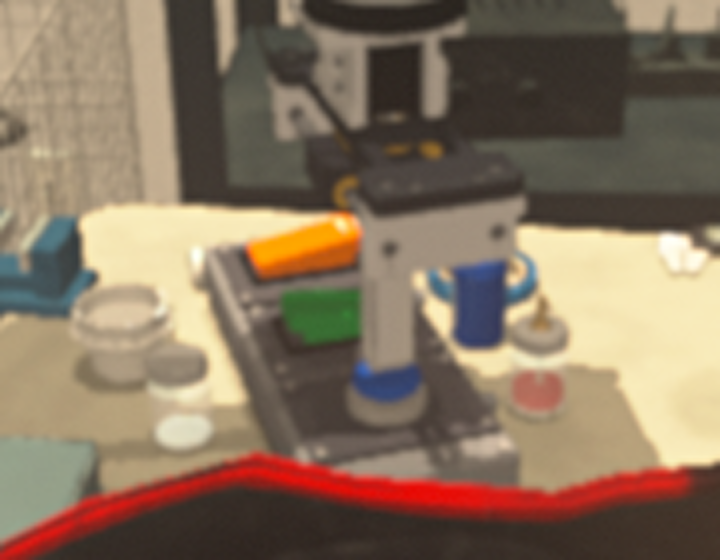

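The fingers at crop (388,365) hold the blue cap down. Orange is OFF, and green's visible near end is still up, meaning ON. The things round the box stand where they were.

```bash
python3 -c "from rig import sign_off; print(sign_off())"
```

```text
the job is handed in; nothing more can be done
None
```

I pressed the green rocker's far end to its stop (extractor ON, about 16 N), then the orange rocker's near end to its stop (compressor OFF, about 15 N). Last I pressed the blue button and handed the job in at about 9 s, still holding it in.

- **Rockers:** before the button press, the measured slopes were about -0.15 for green (ON) and +0.13 for orange (OFF). These come from camera depth, not joint readings. In the final picture orange still reads OFF. Green looks ON, though the fingers hide its far half.
- **Button:** the fingertip stood at z = 71.6 mm, about 8 mm below the button's nominal top (80 mm). The steady upward force was about 15 N, well over the 6 N needed for fully in. A side force of about 7 N also stayed on the tool while holding, which I left as it was.
- **Things round the box:** in the final side picture the cup, both jars, the tape and the bottle stand where they were. The glue tube is outside that crop, so I did not check it again; the arm did not go near it.

No check failed. The sign-off reports no verdict.

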